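# Touch off on the shortest and the tallest height setter

## Task

Take the two touch-off readings for the weld cell: with the fingertips, press down lightly on the pad of the shortest of the three height setters until it visibly gives and pause there a moment, withdraw, then do the same on the tallest one. Do not drive a pad near the bottom of its travel. Do not shift, tip or lift the setters, do not touch the middle-sized one, leave the other things standing where they are, and finish clear of everything.

Things in the scene. Friction and masses are not known exactly. Their poses are not given: they have to be found in the camera images.
- setter_short: the shortest of three touch-off height setters of one pattern: plain metal column 40 mm across (knurled collar 45 mm) on a round foot 54 mm across, with a sprung round pad on top; 50 mm high to the top of the pad at rest, about 0.8 kg, standing loose on the worktop, at least 110 mm between centres of any two setters. Origin: centre of the underside; z up the column.
- pad_short_top (a point): centre of the top face of the pad of the shortest setter; the pad is a flat steel disc 36 mm across and 6 mm thick on a 14 mm stem, its top 50 mm above the worktop at rest; z points up and the point moves with the pad.
- pad_short (a joint): how far this setter's pad is pressed in (m): 0 at rest, grows downward to 0.010 at its bottom stop; the spring takes about 1 N to start and 1.2 N more for each mm (about 3 N at 1.5 mm, 7 N at 5 mm, 10.5 N at 8 mm) and brings the pad back up.
- setter_middle: the middle-sized of three touch-off height setters of one pattern: plain metal column 40 mm across (knurled collar 45 mm) on a round foot 54 mm across, with a sprung round pad on top; 75 mm high to the top of the pad at rest, about 0.8 kg, standing loose on the worktop, at least 110 mm between centres of any two setters. Origin: centre of the underside; z up the column.
- pad_middle_top (a point): centre of the top face of the pad of the middle-sized setter; the pad is a flat steel disc 36 mm across and 6 mm thick on a 14 mm stem, its top 75 mm above the worktop at rest; z points up and the point moves with the pad.
- pad_middle (a joint): how far this setter's pad is pressed in (m): 0 at rest, grows downward to 0.010 at its bottom stop; the spring takes about 1 N to start and 1.2 N more for each mm (about 3 N at 1.5 mm, 7 N at 5 mm, 10.5 N at 8 mm) and brings the pad back up.
- setter_tall: the tallest of three touch-off height setters of one pattern: plain metal column 40 mm across (knurled collar 45 mm) on a round foot 54 mm across, with a sprung round pad on top; 100 mm high to the top of the pad at rest, about 0.8 kg, standing loose on the worktop, at least 110 mm between centres of any two setters. Origin: centre of the underside; z up the column.
- pad_tall_top (a point): centre of the top face of the pad of the tallest setter; the pad is a flat steel disc 36 mm across and 6 mm thick on a 14 mm stem, its top 100 mm above the worktop at rest; z points up and the point moves with the pad.
- pad_tall (a joint): how far this setter's pad is pressed in (m): 0 at rest, grows downward to 0.010 at its bottom stop; the spring takes about 1 N to start and 1.2 N more for each mm (about 3 N at 1.5 mm, 7 N at 5 mm, 10.5 N at 8 mm) and brings the pad back up.
- housing_corner (a point): a point to steer clear of, not to touch: near corner of the equipment on the robot's right. A tall machine housing rises beyond x = 0.62 m wherever y is below -0.05 m, with a 0.2 m high drawer cabinet before it (x 0.45 to 0.62, y -0.42 to -0.68). An arm coming from that side should draw in to about 0.5 m from its base axis before swinging across.
- collet_0: bystander, to be left alone: steel spring collet standing on its nose, 17 mm across, 28 mm high. Origin: centre of the underside.
- small_gear: bystander, to be left alone: small brass-coloured gear lying flat, 35 mm across, 15 mm high. Origin: centre of the underside.
- flanged_shaft: bystander, to be left alone: turned grey shaft standing on its round flange, 42 mm across at the foot, 52 mm high. Origin: centre of the underside.
- sample_cup_2: bystander, to be left alone: slim open steel cup, 27 mm across, 40 mm high. Origin: centre of the underside.
- loupe: bystander, to be left alone: black eye loupe standing on its rim, 38 mm across, 34 mm high. Origin: centre of the underside.
- steel_dish: bystander, to be left alone: shallow round steel dish with screws in it, 71 mm across, 14 mm high. Origin: centre of the underside.
There are look-alikes about, which are no part of the job. Leave any red look-alike of the setter_short alone.

How it is judged:
On the way, in this order (a step that is already met when the one before it is completed fails the run):
1. the pad of the shortest setter is pressed in more than 1.5 mm by the fingers (value of joint pad_short above 0.0015 m and contact force between the fingers and setter_short above 0.5 N), for 0.2 s.
2. withdrawn: the shortest setter's pad is back up and the fingers are off it (value of joint pad_short below 0.001 m and contact force between the fingers and setter_short below 0.1 N), for 0.1 s.
3. the pad of the tallest setter is pressed in more than 1.5 mm by the fingers (value of joint pad_tall above 0.0015 m and contact force between the fingers and setter_tall above 0.5 N), for 0.2 s.
At the end, for the whole second after the job is handed in: all three pads are back up (within 1 mm), the setters stand upright and still within 8 mm of where they began, and every other thing is within 10 mm of where it began (value of joint each of pad_short, pad_middle, pad_tall below 0.001 m and distance of each of setter_short, setter_middle, setter_tall from where it was at the start of the episode below 0.008 m and angle between each of setter_short, setter_middle, setter_tall's own z axis and vertical below 0.05 rad and linear speed of each of setter_short, setter_middle, setter_tall below 0.01 m/s and distance of each of collet_0, small_gear, flanged_shaft, sample_cup_2, loupe, steel_dish from where it was at the start of the episode below 0.01 m); the robot touches nothing.
It fails at once if a pad is pressed in more than 8 mm of its 10 mm (not lightly) (value of joint any of pad_short, pad_tall above 0.008 m).
It fails at once if the middle-sized setter is touched (over 0.5 N) (contact force between any of the fingers, the arm and setter_middle above 0.5 N).
It fails at once if a setter is shifted or lifted more than 8 mm, or tipped (distance of any of setter_short, setter_middle, setter_tall from where it was at the start of the episode above 0.008 m or angle between any of setter_short, setter_middle, setter_tall's own z axis and vertical above 0.15 rad).
It fails at once if a bystander is moved more than 10 mm (distance of any of collet_0, small_gear, flanged_shaft, sample_cup_2, loupe, steel_dish from where it was at the start of the episode above 0.01 m).
It also fails if it takes over 45 s, if anything falls off the work surface, if the arm or the gripper's body presses on something with over 40 N, if the wrist force passes 120 N, or if a joint passes its speed limit or range.

## Robot

A 6-joint arm with a two-finger parallel gripper is mounted at the origin on a cart in front of the work surface, level with it; the furniture and walls round the work are solid. World frame = base frame: x ahead of the robot, y to its left, z up, the work surface at z = 0. Lengths are in m, angles in rad, forces in N, time in s.
With the tool pointing down it reaches from about 0.275 to 0.85 m from the base axis. Payload 19 kg.
Tool frame: the origin (TCP) lies on the centre line of the jaws, within the pads' length; the fingertips stand 8 mm ahead of it and the grasp point (between the pads) lies 11 mm behind it (env.tip_extent is the distance from the TCP to the fingertips, in m); z points along the fingers, y is the line along which they close (so a half turn about z gives the same grasp; the last joint's range is limited). The gripper opens to 85 mm and grips with 20 to 120 N. Pads are 22 mm wide; open, the fingers measure 114 mm over their backs; the gripper's body (76 mm by 85 mm) begins 54 mm behind the grasp point. The pads swing forward as they close: fully open they stand 13 mm farther back than shut.
Start: joints at [1.162, 0.15, 1.437, -0, 1.554, -0.134], TCP at [0.156, 0.553, 0.239] pointing down, gripper open.
Joint ranges: [-2.8, 2.8], [-0.68, 2.1], [0.12, 2.68], [-1.39, 4.53], [0.16, 2.79], [-2.81, 2.81]. Speed limits (rad/s): [1.89, 1.89, 2.22, 3.01, 3.01, 3.01].

## Interface

Orientations are given as a unit quaternion [x, y, z, w].
In Python, from cell import env gives the robot as it stands.
- The arm moves only by the tool move_arm, never from a script. Its argument "steps" is a list of rows, each an object with "dp": the shift along the tool's x, y, z in mm, a list of three; "angular": the turn, a rotation vector about the tool's x, y, z in degrees, a list of three. In form: [{"dp": [dx, dy, dz], "angular": [wx, wy, wz]}, ...]. A call has 1 to 10 rows; each row is the pose to reach, as a shift and turn from the pose commanded when the call began, along the tool's axes at that moment; what a row does not reach only later rows make up. A row lasts 1/12 s, in which the tool goes at most 41.7 mm and 7.16 degrees, less where a joint would pass 70% of its speed; a pose out of reach is approached as far as the arm can. A call with a gripper value outside its range is refused whole. "jaw" is the closure, from 0 (fully open) to 1 (shut), set as the call begins (left out, the last holds). The fingers move at their own pace and stop on an object; "force" is the grip in N (left out, the last holds). Time passes only in rows, so rows that repeat a pose let the fingers close. It gives the time, the measured TCP pose, the force, the opening and the grip force at its end, in the units of the state.
- env.observe(): the state, without advancing time (a new reading comes with each control period).
- env.snapshot(name): name is "scene" or "top" or "wrist"; returns a dict with "image" (400x640x3 uint8, red, green, blue), "fx", "fy", "cx", "cy" (pixels), "dist_coeffs" ([k1, k2, p1, p2, k3] as OpenCV has them; the pictures are not rectified), "extrinsics" (4x4, takes a point from world to camera coordinates); the wrist camera has in their place "T_tool_cam" (4x4, takes a point from camera to tool coordinates, whose origin is the TCP and whose axes are the flange's). Camera axes: x right, y down, z forward; pixel columns grow to the right and rows downward; lengths in m; the calibration is good to about 2 mm. A picture is of the moment at which its call begins: read the wrist's pose just before it. There is no depth.
- env.finish_job(): hands the job in; it is judged then, once.
The state is a dict: "clock": time; "joints": joint angles; "dq": joint speeds; "joint_torque": joint torques, N m; "tool_pos": TCP position; "ee_rot": TCP orientation; "contact_force": force on the tool from outside, world axes, zero at the start; "wrist_torque": the same for the moment, N m; "grip_width": finger opening in m; "grip_force": force on a finger pad.
Only numpy, scipy, OpenCV 4.12 (cv2) and the standard library are available. Lean on these libraries where they do the work, as an engineer would, in place of code of your own. Each camera call takes 0.05 s, during which the arm holds its last target. There are 200 camera calls.

## Working session

There is one attempt and no reset: what is moved stays moved. The work goes in short steps, Python scripts to look and compute and a tool call to move; the robot and the scene stay as the last step left them, time stands still between calls to the robot, and variables do not carry over. Pictures are saved under pics/ and viewed, at most 10 in all, crops included, and the job is handed in when it is done.

Besides the shell and the picture viewer there is one more tool, called by a JSON object that holds its "op" and its "data", one argument or row to a line. move_arm: Moves the arm, as the interface text tells. Its arguments: {"type":"object","properties":{"steps":{"type":"array"},"jaw":{"type":"number"},"force":{"type":"number"}},"required":["steps"]}

```bash
mkdir -p pics; cat > h.py <<'E'
import numpy as np, cv2
from cell import env
def snap(n,f):
    s=env.observe(); d=env.snapshot(n)
    cv2.imwrite('pics/'+f,cv2.cvtColor(np.asarray(d['image']),cv2.COLOR_RGB2BGR))
    np.savez('pics/'+f+'.npz',K=np.array([[d['fx'],0,d['cx']],[0,d['fy'],d['cy']],[0,0,1]]),D=np.array(d['dist_coeffs']),
      E=np.array(d['extrinsics'] if 'extrinsics' in d else d['T_tool_cam']),p=s['tool_pos'],q=s['ee_rot'],w='extrinsics' not in d)
    return d
def ray(f,u,v):
    from scipy.spatial.transform import Rotation as R
    z=np.load('pics/'+f+'.npz'); x=cv2.undistortPoints(np.array([[[u,v]]],float),z['K'],z['D'])[0,0]
    if z['w']:
        T=np.eye(4);T[:3,:3]=R.from_quat(z['q']).as_matrix();T[:3,3]=z['p'];C=T@z['E']
    else: C=np.linalg.inv(z['E'])
    return C[:3,3],C[:3,:3]@np.array([x[0],x[1],1])
def onplane(f,u,v,h):
    o,d=ray(f,u,v); return o+d*(h-o[2])/d[2]
E
python3 - <<'E'
from h import *
snap('top','top0.png');snap('scene','scene0.png')
print(env.observe(),env.tip_extent)
E
```

```text
{'clock': 0.1, 'joints': array([ 1.16199831e+00,  1.50931465e-01,  1.43791904e+00,  2.38021157e-05,
        1.55381559e+00, -1.34003707e-01]), 'dq': array([ 9.18604938e-04, -3.11144601e-04, -2.15661338e-03, -2.38739220e-03,
       -2.55450591e-04,  2.22531974e-05]), 'joint_torque': array([ 6.71799149e-03, -7.14376545e+01, -5.71787131e+01, -3.88716285e-05,
        7.27840117e-03, -3.92205197e-05]), 'tool_pos': array([0.15595824, 0.55323512, 0.23876227]), 'ee_rot': array([ 1.36965452e-01,  9.90575679e-01, -5.13888268e-04, -1.55349423e-04]), 'contact_force': array([0.10574292, 0.38343198, 0.39197645]), 'wrist_torque': array([-0.02621478,  0.00022361, -0.0262648 ]), 'grip_force': 0.0, 'grip_width': 0.08564331106052081} 0.008
```

View pics/top0.png

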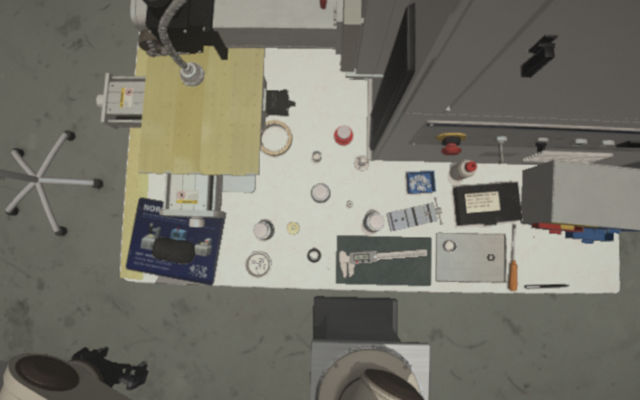

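View pics/scene0.png

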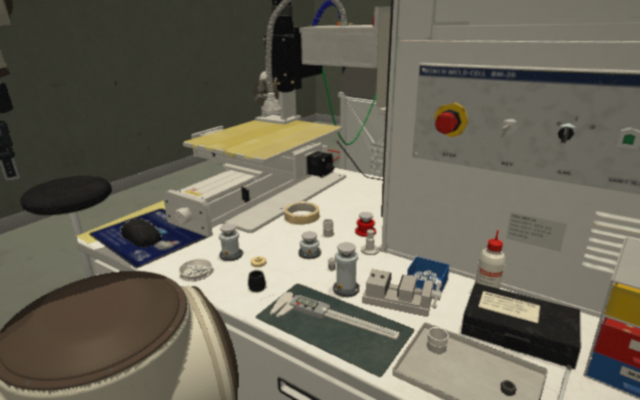

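```bash
python3 - <<'E'
from h import *
a=cv2.imread('pics/top0.png')[120:290,220:420]
b=cv2.imread('pics/scene0.png')[200:310,170:400]
a=cv2.resize(a,None,fx=4,fy=4,interpolation=cv2.INTER_CUBIC)[:600]
cv2.imwrite('pics/topc.png',a)
b=cv2.resize(b,None,fx=3.4,fy=3.4,interpolation=cv2.INTER_CUBIC)
cv2.imwrite('pics/scenec.png',b)
for n,u,v,h in [('mid',263,229,.075),('short',320,192,.05),('tall',374,220,.1),('red',343,133,.05)]:
    print(n,onplane('top0.png',u,v,h))
print(ray('top0.png',320,192)[0],ray('scene0.png',320,192)[0])
E
```

```text
mid [0.4459449  0.28653865 0.075     ]
short [0.54674561 0.14448844 0.05      ]
tall [0.47536592 0.00748427 0.1       ]
red [0.70574136 0.08765446 0.05      ]
[0.43782613 0.11773046 1.14844111] [-0.15658053 -0.36676808  0.51669574]
```

View pics/topc.png

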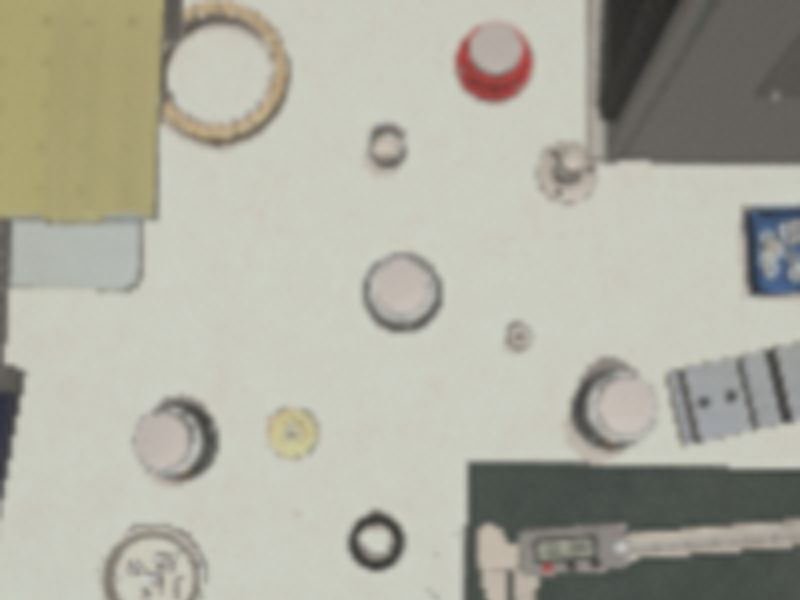

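View pics/scenec.png

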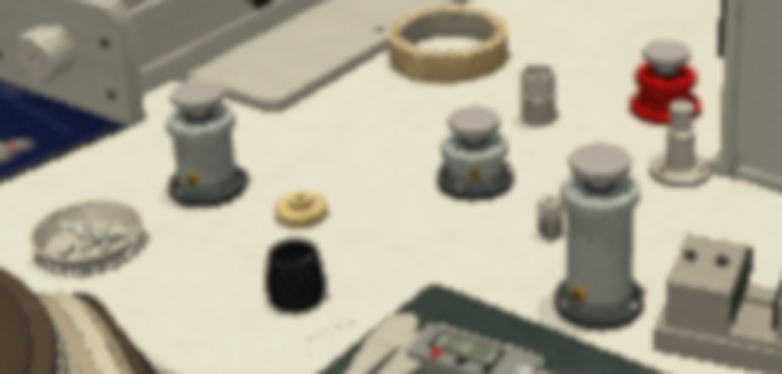

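```bash
cat >> h.py <<'E'
def delta(target):
    from scipy.spatial.transform import Rotation as R
    s=env.observe(); return np.round(R.from_quat(s['ee_rot']).inv().apply(np.array(target)-s['tool_pos'])*1000,1)
E
python3 - <<'E'
from h import *
for n,a,b,h in [('short',(319.9,191.6),(309,235.7),.05),('tall',(375.1,220.6),(346.1,246.5),.1)]:
    print(n,onplane('top0.png',*a,h),onplane('scene0.png',*b,h))
print(delta([.547,.144,.20]))
E
```

```text
short [0.54779077 0.1447786  0.05      ] [0.5428145  0.14136581 0.05      ]
tall [0.47394664 0.0047319  0.1       ] [0.47047314 0.0016533  0.1       ]
[-487.4 -287.7   39. ]
```

{"op": "move_arm", "data": {
  "steps": [
    {"dp": [-28, -17, 0], "angular": [0, 0, 0]},
    {"dp": [-57, -34, 0], "angular": [0, 0, 0]},
    {"dp": [-86, -51, 0], "angular": [0, 0, 0]},
    {"dp": [-115, -68, 0], "angular": [0, 0, 0]},
    {"dp": [-144, -85, 0], "angular": [0, 0, 0]},
    {"dp": [-173, -102, 0], "angular": [0, 0, 0]},
    {"dp": [-202, -119, 0], "angular": [0, 0, 0]},
    {"dp": [-231, -136, 0], "angular": [0, 0, 0]},
    {"dp": [-260, -153, 0], "angular": [0, 0, 0]},
    {"dp": [-289, -170, 0], "angular": [0, 0, 0]}
  ],
  "jaw": 1
}}

```text
clock: 0.93
tool_pos: [0.3888, 0.3099, 0.2392]
ee_rot: [0.137, 0.991, -0.0, -0.0]
contact_force: [0.5, 1.3, -0.4]
grip_width: -0.0001
grip_force: 0.0
```

{"op": "move_arm", "data": {
  "steps": [
    {"dp": [-28, -17, 0], "angular": [0, 0, 0]},
    {"dp": [-57, -34, 0], "angular": [0, 0, 0]},
    {"dp": [-86, -51, 8], "angular": [0, 0, 0]},
    {"dp": [-115, -68, 16], "angular": [0, 0, 0]},
    {"dp": [-144, -85, 24], "angular": [0, 0, 0]},
    {"dp": [-172, -102, 32], "angular": [0, 0, 0]},
    {"dp": [-198, -118, 39], "angular": [0, 0, 0]},
    {"dp": [-198, -118, 39], "angular": [0, 0, 0]},
    {"dp": [-198, -118, 39], "angular": [0, 0, 0]},
    {"dp": [-198, -118, 39], "angular": [0, 0, 0]}
  ]
}}

```text
clock: 1.77
tool_pos: [0.5463, 0.1442, 0.2001]
ee_rot: [0.137, 0.991, -0.0, -0.0]
contact_force: [-0.1, 0.6, -0.2]
grip_width: 0.0001
grip_force: 0.0
```

```bash
python3 - <<'E'
from h import *
snap('wrist','w1.png'); snap('scene','s1.png'); s=env.observe(); print(s['clock'],s['tool_pos'],s['ee_rot'],s['grip_width'],s['contact_force'])
E
```

```text
1.8667 [0.54615813 0.14481112 0.20062187] [1.36507045e-01 9.90639088e-01 7.24108270e-05 1.37562865e-04] 8.573886404302432e-06 [-0.94601312  1.39472206  0.68562851]
```

View pics/w1.png

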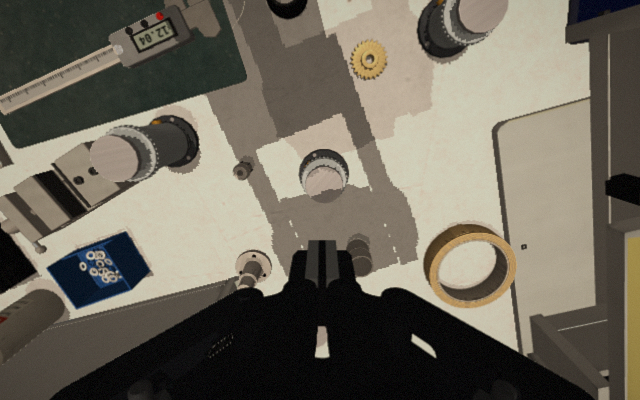

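```bash
python3 - <<'E'
from h import *
g=cv2.cvtColor(cv2.imread('pics/w1.png'),cv2.COLOR_BGR2GRAY)
print(onplane('w1.png',324,182,.05),onplane('w1.png',115,157,.1))
P=onplane('w1.png',324,182,.05)
print(delta([.547,.1445,.07]),delta([.474,.004,.12]))
E
```

```text
[0.54588622 0.14642835 0.05      ] [0.4719305  0.00471986 0.1       ]
[-9.000e-01 -1.000e-01  1.306e+02] [  31.4 -155.1   80.6]
```

{"op": "move_arm", "data": {
  "steps": [
    {"dp": [0, 0, 30], "angular": [0, 0, 0]},
    {"dp": [0, 0, 60], "angular": [0, 0, 0]},
    {"dp": [0, 0, 85], "angular": [0, 0, 0]},
    {"dp": [0, 0, 105], "angular": [0, 0, 0]},
    {"dp": [0, 0, 118], "angular": [0, 0, 0]},
    {"dp": [0, 0, 127], "angular": [0, 0, 0]},
    {"dp": [0, 0, 132], "angular": [0, 0, 0]},
    {"dp": [0, 0, 132], "angular": [0, 0, 0]},
    {"dp": [0, 0, 132], "angular": [0, 0, 0]}
  ]
}}

```text
clock: 2.62
tool_pos: [0.5468, 0.1444, 0.0691]
ee_rot: [0.137, 0.991, 0.0, 0.0]
contact_force: [1.2, 0.5, 0.6]
grip_width: -0.0002
grip_force: 0.0
```

```bash
python3 - <<'E'
from h import *
s=env.observe(); snap('scene','s2.png'); print(s['tool_pos'],s['contact_force'])
a=cv2.imread('pics/s2.png')[190:300,220:400]
b=cv2.resize(a,None,fx=4,fy=4,interpolation=cv2.INTER_CUBIC)
cv2.imwrite('pics/s2c.png',b)
E
```

```text
[0.54684649 0.14435462 0.06909564] [1.21180623 0.53937942 0.58989333]
```

View pics/s2c.png

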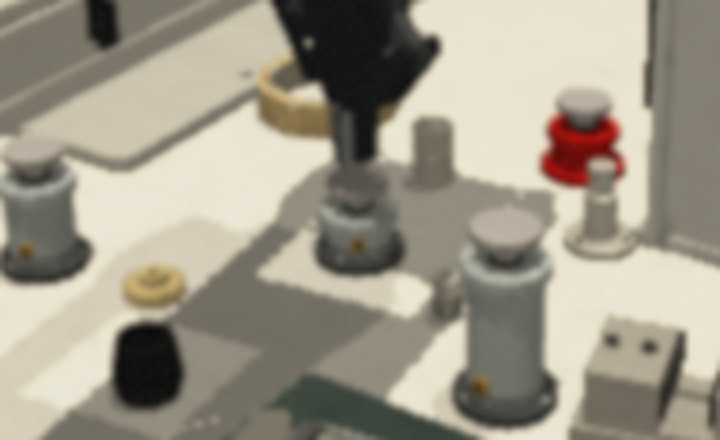

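The fingertips (at about (360,165) in the crop) hover centrally just over the short setter's pad. Now I press it.

{"op": "move_arm", "data": {
  "steps": [
    {"dp": [0, 0, 5], "angular": [0, 0, 0]},
    {"dp": [0, 0, 9], "angular": [0, 0, 0]},
    {"dp": [0, 0, 11], "angular": [0, 0, 0]},
    {"dp": [0, 0, 12], "angular": [0, 0, 0]},
    {"dp": [0, 0, 13], "angular": [0, 0, 0]},
    {"dp": [0, 0, 14], "angular": [0, 0, 0]},
    {"dp": [0, 0, 14], "angular": [0, 0, 0]},
    {"dp": [0, 0, 14], "angular": [0, 0, 0]},
    {"dp": [0, 0, 14], "angular": [0, 0, 0]}
  ]
}}

```text
clock: 3.42
tool_pos: [0.5466, 0.144, 0.0545]
ee_rot: [0.137, 0.991, -0.0, 0.0]
contact_force: [-2.2, -0.5, 5.4]
grip_width: 0.0002
grip_force: 2.5
```

{"op": "move_arm", "data": {
  "steps": [
    {"dp": [0, 0, 0.3], "angular": [0, 0, 0]},
    {"dp": [0, 0, 0.3], "angular": [0, 0, 0]},
    {"dp": [0, 0, 0.3], "angular": [0, 0, 0]},
    {"dp": [0, 0, 0.3], "angular": [0, 0, 0]},
    {"dp": [0, 0, 0.3], "angular": [0, 0, 0]},
    {"dp": [0, 0, 0.3], "angular": [0, 0, 0]}
  ]
}}

```text
clock: 3.92
tool_pos: [0.5466, 0.144, 0.0542]
ee_rot: [0.137, 0.991, -0.0, 0.0]
contact_force: [-1.5, 0.2, 5.2]
grip_width: -0.0003
grip_force: 2.7
```

```bash
python3 - <<'E'
from h import *
F=[]
for i in range(5):
    snap('scene','s3.png'); s=env.observe(); F.append(np.r_[s['contact_force'],s['tool_pos'][2]*1000])
print(np.mean(F,0))
E
```

```text
[-2.12621522 -0.35092411  5.40422219 54.17003017]
```

{"op": "move_arm", "data": {
  "steps": [
    {"dp": [0, 0, -3], "angular": [0, 0, 0]},
    {"dp": [0, 0, -8], "angular": [0, 0, 0]},
    {"dp": [0, 0, -20], "angular": [0, 0, 0]},
    {"dp": [0, 0, -45], "angular": [0, 0, 0]},
    {"dp": [0, 0, -75], "angular": [0, 0, 0]},
    {"dp": [0, 0, -100], "angular": [0, 0, 0]},
    {"dp": [0, 0, -116], "angular": [0, 0, 0]},
    {"dp": [0, 0, -116], "angular": [0, 0, 0]},
    {"dp": [0, 0, -116], "angular": [0, 0, 0]}
  ]
}}

```text
clock: 4.92
tool_pos: [0.5469, 0.1441, 0.1714]
ee_rot: [0.137, 0.991, 0.0, 0.001]
contact_force: [-0.2, 0.7, -1.2]
grip_width: 0.0003
grip_force: 0.0
```

```bash
python3 - <<'E'
from h import *
s=env.observe(); print(s['contact_force'],s['tool_pos'],delta([.473,.004,.17]))
E
```

```text
[-0.16390528  0.67413585 -1.20047442] [0.54689305 0.14409112 0.17144245] [  33.1 -154.9    1.3]
```

{"op": "move_arm", "data": {
  "steps": [
    {"dp": [5, -25, 0], "angular": [0, 0, 0]},
    {"dp": [11, -52, 0], "angular": [0, 0, 0]},
    {"dp": [17, -80, 0], "angular": [0, 0, 0]},
    {"dp": [23, -108, 0], "angular": [0, 0, 0]},
    {"dp": [29, -135, 0], "angular": [0, 0, 0]},
    {"dp": [33, -155, 0], "angular": [0, 0, 0]},
    {"dp": [33, -155, 0], "angular": [0, 0, 0]},
    {"dp": [33, -155, 25], "angular": [0, 0, 0]},
    {"dp": [33, -155, 40], "angular": [0, 0, 0]},
    {"dp": [33, -155, 40], "angular": [0, 0, 0]}
  ]
}}

```text
clock: 5.75
tool_pos: [0.4712, 0.0042, 0.1268]
ee_rot: [0.137, 0.991, 0.0, -0.003]
contact_force: [-0.9, -0.1, -1.1]
grip_width: 0.0002
grip_force: 0.0
```

```bash
python3 - <<'E'
from h import *
snap('wrist','w4.png'); snap('scene','s4.png'); s=env.observe(); print(s['tool_pos'],s['contact_force'])
a=cv2.resize(cv2.imread('pics/s4.png')[170:310,220:420],None,fx=2.2,fy=2.2)
b=cv2.imread('pics/w4.png')[80:388,100:459]
cv2.imwrite('pics/c4.png',np.hstack([a[:308],b]))
E
```

```text
[0.47254662 0.00410398 0.12981827] [-0.12528832 -0.61349562 -0.37085433]
```

View pics/c4.png

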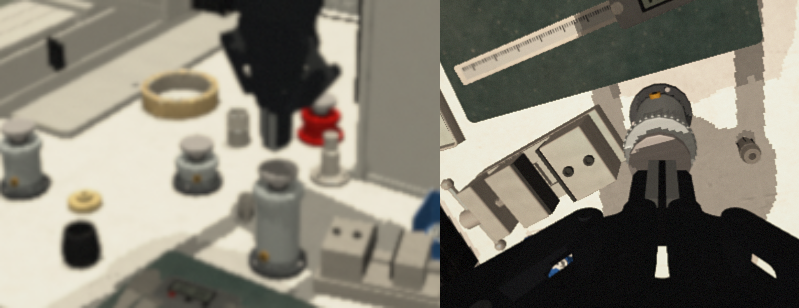

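The fingers stand over the tall pad in both views: on the wrist view the fingers are at column ≈662 and the pad at ≈660. I'm pressing it now.

{"op": "move_arm", "data": {
  "steps": [
    {"dp": [0, 0, 8], "angular": [0, 0, 0]},
    {"dp": [0, 0, 15], "angular": [0, 0, 0]},
    {"dp": [0, 0, 19], "angular": [0, 0, 0]},
    {"dp": [0, 0, 21.5], "angular": [0, 0, 0]},
    {"dp": [0, 0, 23], "angular": [0, 0, 0]},
    {"dp": [0, 0, 24], "angular": [0, 0, 0]},
    {"dp": [0, 0, 25], "angular": [0, 0, 0]},
    {"dp": [0, 0, 25], "angular": [0, 0, 0]},
    {"dp": [0, 0, 25], "angular": [0, 0, 0]},
    {"dp": [0, 0, 25], "angular": [0, 0, 0]}
  ]
}}

```text
clock: 6.68
tool_pos: [0.4728, 0.0038, 0.1052]
ee_rot: [0.137, 0.991, -0.0, 0.0]
contact_force: [-2.9, 0.2, 3.5]
grip_width: 0.0001
grip_force: 2.0
```

```bash
python3 - <<'E'
from h import *
F=[]
for i in range(6):
    snap('scene','s5.png'); s=env.observe(); F.append(np.r_[s['contact_force'],s['tool_pos'][2]*1000])
print(np.mean(F,0))
E
```

```text
[ -2.43236951   1.30919413   4.69473946 105.12990998]
```

{"op": "move_arm", "data": {
  "steps": [
    {"dp": [0, 0, 0.7], "angular": [0, 0, 0]},
    {"dp": [0, 0, 0.7], "angular": [0, 0, 0]},
    {"dp": [0, 0, 0.7], "angular": [0, 0, 0]},
    {"dp": [0, 0, 0.7], "angular": [0, 0, 0]},
    {"dp": [0, 0, 0.7], "angular": [0, 0, 0]},
    {"dp": [0, 0, 0.7], "angular": [0, 0, 0]}
  ]
}}

```text
clock: 7.48
tool_pos: [0.4728, 0.0038, 0.1043]
ee_rot: [0.137, 0.991, -0.0, -0.0]
contact_force: [-3.2, 1.9, 5.8]
grip_width: 0.0002
grip_force: 2.6
```

{"op": "move_arm", "data": {
  "steps": [
    {"dp": [0, 0, -3], "angular": [0, 0, 0]},
    {"dp": [0, 0, -8], "angular": [0, 0, 0]},
    {"dp": [0, 0, -20], "angular": [0, 0, 0]},
    {"dp": [0, 0, -45], "angular": [0, 0, 0]},
    {"dp": [0, 0, -75], "angular": [0, 0, 0]},
    {"dp": [0, 0, -100], "angular": [0, 0, 0]},
    {"dp": [0, 0, -116], "angular": [0, 0, 0]},
    {"dp": [0, 0, -116], "angular": [0, 0, 0]},
    {"dp": [0, 0, -116], "angular": [0, 0, 0]},
    {"dp": [0, 0, -116], "angular": [0, 0, 0]}
  ]
}}

```text
clock: 8.32
tool_pos: [0.4726, 0.0038, 0.2197]
ee_rot: [0.137, 0.991, -0.0, -0.0]
contact_force: [0.8, 0.1, -0.9]
grip_width: 0.0003
grip_force: 0.0
```

```bash
python3 - <<'E'
from h import *
snap('scene','s6.png'); s=env.observe(); print(s['tool_pos'],s['contact_force'])
a=cv2.imread('pics/s6.png');b=cv2.imread('pics/scene0.png')
c=[cv2.resize(i[190:310,170:400],None,fx=1.7,fy=1.7) for i in (b,a)]
cv2.imwrite('pics/c6.png',np.hstack(c))
E
```

```text
[0.47246789 0.00382811 0.21942979] [ 0.5607546   0.37426669 -0.51369992]
```

View pics/c6.png

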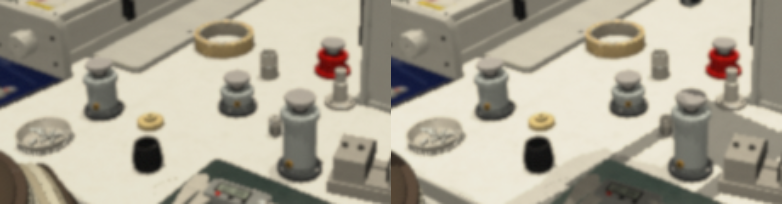

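Before (left) and after (right) match: all setters and bystanders are in place, the pads are up and the arm is clear.

```bash
python3 -c "
from cell import env
print(env.finish_job())"
```

```text
the job is handed in; nothing more can be done
None
```

I pressed the shortest setter's pad about 3.7 mm and then the tallest's about 3.7 mm, pausing on each; the arm finished clear with nothing visibly moved, and the job is handed in, though no verdict came back.

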